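# Stack the closed specimen cases on the carrier base

### The job

Make up the courier's carrier: take the stapler that was left lying on the carrier base and stand it on its foot on the bare counter or desk, then build the three closed cases into one column on the base, the deepest at the bottom, the middle one on it and the shallowest on top. Each must sit down square inside the rim below it with its latches to the front of the base; set them down gently, they hold samples, and leave the other things where they are.

Things in the scene. Friction and masses are not known exactly. Their poses are not given: they have to be found in the camera images.
- carrier_base: Low grey carrier base, fixed: plate 80 mm (x) by 146 mm (y), flat wire handles to 15 mm beyond each end, 11 mm high. Origin: centre of its underside, on the counter. Deck 14 mm up; round it the same bead rim as on the lids, top 19 mm up. -x is its front (blank card strip on the edge), turned roughly to the robot.
- deep_case: The deepest closed case: light grey box, darker grey lid, 66 mm across (x) by 132 mm long (y); lid deck 70 mm above its underside, rim top 75 mm; 0.3 to 0.62 kg. Origin: centre of the underside, z up; -x is the latch side. Foot below: 50 x 116 mm, 6 mm high, set in all round. Rim: rounded bead, 5 mm high, 6 mm thick, along the edge of the lid.
- medium_case: The middle closed case: light grey box, darker grey lid, 66 mm across (x) by 132 mm long (y); lid deck 50 mm above its underside, rim top 55 mm; 0.23 to 0.47 kg. Origin: centre of the underside, z up; -x is the latch side. Apart from its height it is like the deep case: same outline, foot, rim and latches.
- shallow_case: The shallowest closed case: light grey box, darker grey lid, 66 mm across (x) by 132 mm long (y); lid deck 32 mm above its underside, rim top 37 mm; 0.16 to 0.33 kg. Origin: centre of the underside, z up; -x is the latch side. Apart from its height it is like the deep case: same outline, foot, rim and latches.
- deep_case_front (a point): Middle of the deep case's front (latch) face, 33 mm to -x of its origin, 35 mm up. The two dark latches stand out 3 mm, 17 mm wide, 47 mm either side of it; hinge barrels likewise on the back; between them the sides are plain and firm: grip there across the 66 mm. The lids do not open.
- medium_case_front (a point): Middle of the medium case's front (latch) face, 33 mm to -x of its origin, 25 mm up. Stacking: a foot drops inside the rim of the base or lid below with 2 mm play on every side and rests flat on the deck, so stacked origins lie one deck height apart (14 mm on the base); further off, it rides up on the bead.
- shallow_case_front (a point): Middle of the shallow case's front (latch) face, 33 mm to -x of its origin, 16 mm up. The cases hold samples: lower them until they rest and let go; a drop of 10 mm does no harm, one of 25 mm bangs them (over 60 N).
- stapler: Desk stapler with a red top arm, 34 mm wide (its x), 137 mm long (its y), 40 mm high, 0.2 kg. Origin: centre of its underside, z up. At the start it lies across the carrier base, resting on the two long beads. Foot plate 34 mm wide and 6 mm thick; the top arm, fixed, is 20 mm wide, between 22 and 38 mm up, and can be gripped across at the middle.
- wash_bottle: Bystander: white wash bottle with a red bent spout, body 66 mm in diameter and 146 mm high, spout to 204 mm. Origin: underside, within 16 mm of the body's axis (body from -32 to 33 mm in x, -17 to 48 mm in y).
- tape_roll: Bystander among the cases: roll of tape lying flat, 68 mm in diameter, 19 mm high. Origin: centre of its underside.
- bench_timer: Bystander: white timer lying flat, 62 x 66 x 20 mm. Origin: centre of its underside.
- mouse: Bystander: black computer mouse, 104 (its x) x 58 x 38 mm. Origin: centre of its underside.
- label_roll: Bystander: roll of white labels standing on its end, 90 mm in diameter, 40 mm high. Origin: centre of its underside.
- bare_spot (a point): A point on the desk surface, left in front of the carrier base, round which a patch about 140 mm long (along y) and 60 mm wide always starts bare and can take the stapler, lying along y. Other free counter serves as well. The desk edge is some 30 mm nearer the robot.
- printer_corner (a point): Upper front left corner of the label printer, a big fixed black and beige block 400 mm high; its front runs from here to the right, 300 mm long and falling back by 75 mm. Swing the arm past in front of it, not through it. Screen (far left), hand scanner (behind the base) and sealers (far right, 200 mm high) are fixed too.
Things that resemble listed ones, but are neither listed nor needed, are in the scene too. Leave any orange look-alike of the deep_case alone.

How it is judged:
By the outcome, as a careful person would: the job done as asked, in the order asked, and still so for the second after the job is handed in, with the robot touching nothing.
It also fails if it takes over 72 s, if anything falls off the work surface, if the arm or the gripper's body presses on something with over 40 N, if the wrist force passes 120 N, or if a joint passes its speed limit or range.

### The arm

A 6-joint arm with a two-finger parallel gripper is mounted at the origin on a cart in front of the work surface, level with it; the furniture and walls round the work are solid. World frame = base frame: x ahead of the robot, y to its left, z up, the work surface at z = 0. Lengths are in m, angles in degrees, forces in N, time in s.
With the tool pointing down it reaches from about 0.35 to 0.95 m from the base axis. Payload 17.4 kg.
Tool frame: the origin (TCP) lies at the very end of the fingers, on their centre line; the grasp point (between the pads) lies 19 mm behind it (arm.tcp_to_grasp is the distance from the TCP to the grasp point, in m); z points along the fingers, y is the line along which they close (so a half turn about z gives the same grasp; the last joint's range is limited). The gripper opens to 93 mm and grips with 3 to 60 N. Pads are 15 mm wide; open, the fingers measure 128 mm over their backs; the gripper's body (75 mm by 188 mm) begins 65 mm behind the grasp point.
Start: joints at [74.553, 6.646, 82.598, -0, 90.757, -2.166], TCP at [0.155, 0.657, 0.219] pointing down, gripper open.
Joint ranges: [-162.19, 162.19], [-47.58, 125.68], [4.15, 143.07], [-65.23, 245.23], [0.69, 171.88], [-170.13, 170.13]. Speed limits (degrees/s): [108.29, 108.29, 127.2, 180, 180, 180].

### API

Orientations are given as a 3x3 rotation matrix whose columns are the frame's x, y, z axes.
In Python, from bench import sensors, eyes, arm, finder gives the robot as it stands.
- The arm moves only by the tool arm_command, never from a script. Its argument "steps" is a list of rows, each an object with "dp": the shift along the tool's x, y, z normalised to -1 to 1, where 1 is 0.3 m, a list of three; "dr": the turn, a rotation vector about the tool's x, y, z normalised to -1 to 1, where 1 is 0.5 rad, a list of three. A call has 1 to 10 rows; each row is the pose to reach, as a shift and turn from the pose commanded when the call began, along the tool's axes at that moment; what a row does not reach only later rows make up. A row lasts 1/8 s, in which the tool goes at most 62.5 mm and 10.7 degrees, less where a joint would pass 70% of its speed; a pose out of reach is approached as far as the arm can. A call with a number of a shift or a turn outside -1 to 1 is refused whole. A call with a gripper value outside its range is refused whole. "jaw" is the opening, from -1 (shut) to 1 (fully open), set as the call begins (left out, the last holds). The fingers move at their own pace and stop on an object; the grip force is fixed at half the most. Time passes only in rows, so rows that repeat a pose let the fingers close. It gives the time, the measured TCP pose, the force, the opening and the grip force at its end, in the units of the state.
- sensors.sense(): the state, without advancing time (a new reading comes with each control period).
- eyes.read_camera(name): name is "scene" or "top" or "wrist"; returns the picture (384x512x3 uint8, red, green, blue); there is no depth.
- eyes.camera_params(name): a dict with "mtx" (3x3 intrinsics, pixels), "R" (3x3) and "t" (3): a world point X has camera coordinates R X + t. Camera axes: x right, y down, z forward; pixel columns grow to the right and rows downward; lengths in m; the calibration is good to about 2 mm. The wrist camera is an equidistant fisheye: a pixel r from the principal point sees the ray r / f radians off the axis. A picture is of the moment at which its call begins: read the wrist's pose just before it. camera_params takes no time and is no camera call; for the wrist camera it gives the pose at the moment of the call.
- arm.job_done(): hands the job in; it is judged then, once.
Trained networks look in the newest picture that a camera, given by its name, has taken for a name from the list of things; names that differ only in an ending like _2 or _b are one class to them, and where a whole thing is asked for, a point or a joint stands for the part that bears it (a point fixed in the world has none). Each returns a list of dicts, best first, with "conf" (0 to 1); they miss things now and then, are a little off and sometimes report something else, mostly with a low value. They report only what shows in the picture. A call takes as long as a camera call. They do not tell look-alikes from the thing itself.
- finder.trace(target, camera): "region" (384x512 bool, what is visible of it) and "box" ([left, top, right, bottom] in pixels, round what is visible of it).
The state is a dict: "t": time; "q": joint angles; "qvel": joint speeds; "effort": joint torques, N m; "tcp_pos": TCP position; "tool_rot": TCP orientation; "wrist_force": force on the tool from outside, world axes, zero at the start; "wrist_torque": the same for the moment, N m; "finger_gap": finger opening in m; "grip_force": force on a finger pad.
Only numpy, scipy, OpenCV 4.12 (cv2) and the standard library are available. Lean on these libraries where they do the work, as an engineer would, in place of code of your own. Each camera call takes 0.05 s, during which the arm holds its last target. There are 200 camera calls.

## Working session

There is one attempt and no reset: what is moved stays moved. The work goes in short steps, Python scripts to look and compute and a tool call to move; the robot and the scene stay as the last step left them, time stands still between calls to the robot, and variables do not carry over. Pictures are saved under pics/ and viewed, at most 10 in all, crops included, and the job is handed in when it is done.

Besides the shell and the picture viewer there is one more tool, called after "Request:" as a command line: name --argument value ..., lists and objects as JSON in quotes. arm_command: Moves the arm, as the interface text tells. Its arguments: {"type":"object","properties":{"steps":{"type":"array","items":{"type":"object","properties":{"dp":{"type":"array","items":{"type":"number","minimum":-1,"maximum":1}},"dr":{"type":"array","items":{"type":"number","minimum":-1,"maximum":1}}}}},"jaw":{"type":"number"}},"required":["steps"]}

```bash
ls; mkdir -p pics
python3 - <<'E'
from bench import sensors, eyes, arm, finder
import cv2,numpy as np
s=sensors.sense();print(s['t'],s['tcp_pos'],np.round(s['tool_rot'],3).tolist())
for c in ['scene','top','wrist']:
    im=eyes.read_camera(c);cv2.imwrite(f'pics/{c}0.png',im[:,:,::-1])
    p=eyes.camera_params(c);print(c,np.round(p['mtx'],1).tolist(),np.round(p['R'],3).tolist(),np.round(p['t'],3).tolist())
    if c!='wrist':
        for n in ['carrier_base','deep_case','medium_case','shallow_case','stapler','tape_roll','mouse','label_roll','bench_timer','wash_bottle']:
            for d in finder.trace(n,c)[:4]: print(n,round(d['conf'],2),[int(v) for v in d['box']])
E
python3 -c "
import cv2,numpy as np
a=[cv2.imread('pics/%s0.png'%c) for c in ('scene','top')]
"
```

```text
pics
0.0 [0.15501556 0.65674355 0.21788178] [[-0.973, 0.23, -0.0], [0.23, 0.973, -0.001], [0.0, -0.001, -1.0]]
scene [[367.0, 0.0, 258.1], [0.0, 367.0, 192.1], [0.0, 0.0, 1.0]] [[0.511, -0.859, 0.018], [-0.503, -0.316, -0.804], [0.697, 0.402, -0.594]] [-0.207, 0.476, 1.075]
carrier_base 0.87 [239, 228, 283, 253]
deep_case 0.78 [167, 194, 202, 216]
medium_case 0.85 [321, 268, 371, 306]
shallow_case 0.95 [203, 205, 234, 224]
stapler 0.61 [248, 226, 280, 241]
stapler 0.41 [202, 206, 238, 227]
tape_roll 0.61 [177, 220, 198, 238]
tape_roll 0.21 [207, 193, 220, 207]
mouse 0.76 [263, 204, 279, 222]
label_roll 0.59 [366, 250, 389, 275]
label_roll 0.4 [247, 225, 279, 244]
bench_timer 0.57 [206, 191, 221, 207]
wash_bottle 0.64 [298, 220, 324, 261]
top [[420.3, 0.0, 259.0], [0.0, 420.3, 189.6], [0.0, 0.0, 1.0]] [[0.005, -1.0, 0.002], [-0.99, -0.006, -0.138], [0.138, -0.002, -0.99]] [0.095, 0.561, 1.651]
carrier_base 0.94 [245, 193, 288, 210]
deep_case 0.84 [114, 224, 152, 252]
deep_case 0.66 [153, 192, 192, 214]
deep_case 0.53 [186, 165, 199, 179]
medium_case 0.85 [340, 204, 377, 224]
medium_case 0.23 [245, 148, 267, 174]
shallow_case 0.84 [197, 185, 233, 205]
shallow_case 0.68 [185, 163, 200, 181]
stapler 0.84 [255, 180, 277, 210]
tape_roll 0.68 [183, 165, 199, 182]
mouse 0.69 [248, 148, 266, 173]
mouse 0.61 [343, 206, 378, 226]
label_roll 0.58 [360, 161, 386, 184]
bench_timer 0.5 [184, 165, 199, 180]
bench_timer 0.42 [246, 149, 264, 176]
wash_bottle 0.85 [312, 182, 330, 200]
wrist [[297.3, 0.0, 249.6], [0.0, 297.3, 192.9], [0.0, 0.0, 1.0]] [[0.231, 0.973, 0.0], [0.943, -0.224, 0.247], [0.24, -0.057, -0.969]] [-0.675, -0.028, 0.391]
```

Run:
```python
import cv2
t=cv2.imread('pics/top0.png')[130:270,90:410]
cv2.imwrite('pics/topc.png',cv2.resize(t,(800,350),interpolation=cv2.INTER_CUBIC))
t=cv2.imread('pics/scene0.png')[170:330,140:410]
cv2.imwrite('pics/scenec.png',cv2.resize(t,(800,474),interpolation=cv2.INTER_CUBIC))
```

```text
(no output)
```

View pics/topc.png

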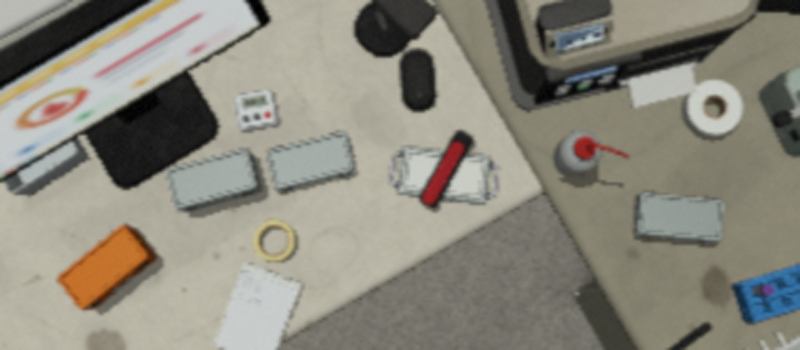

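View pics/scenec.png

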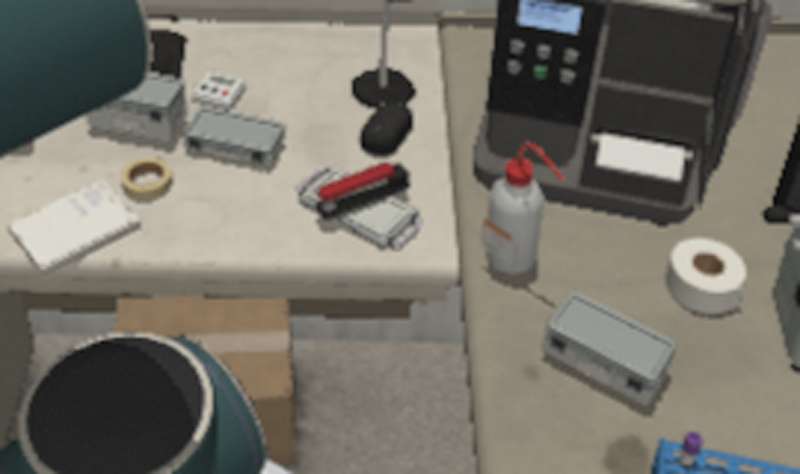

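The top crop shows the deep case at (215,180), the shallow case at (312,160), the medium case at (680,217), and the base with the stapler across it at (443,178). The orange look-alike is at (105,265). The scene crop confirms the heights and shows latches facing the robot on the shallow and medium cases. Next step is fitting box silhouettes.

```bash
cat > h.py <<'E'
from bench import sensors, eyes, arm, finder
import numpy as np, cv2
from scipy.optimize import minimize
from scipy.spatial.transform import Rotation as Rn
# boxes: list of (wx,wy,z0,z1)
DIM={'deep_case':[(50,116,0,6),(66,132,6,75),(72,111,40,55)],'medium_case':[(50,116,0,6),(66,132,6,55),(72,111,28,40)],
 'shallow_case':[(50,116,0,6),(66,132,6,37),(72,111,15,25)],'carrier_base':[(80,146,0,19),(50,176,0,11)],'stapler':[(34,137,0,6),(20,137,6,40)]}
DIM={k:[v] if False else v for k,v in DIM.items()}
def proj(P,p):
    X=np.asarray(P)@np.array(p['R']).T+np.array(p['t']); K=np.array(p['mtx'])
    if p.get('fish'):
        r=np.hypot(X[:,0],X[:,1])+1e-9; th=np.arctan2(r,X[:,2])
        n=X[:,:2]*(th/r)[:,None]
    else: n=X[:,:2]/X[:,2:]
    return n*[K[0,0],K[1,1]]+K[:2,2]
def ray(uv,p,z):
    K=np.array(p['mtx']);n=(np.asarray(uv,float)-K[:2,2])/[K[0,0],K[1,1]]
    if p.get('fish'):
        th=np.linalg.norm(n); d=np.r_[n/max(th,1e-9)*np.sin(th),np.cos(th)]
    else: d=np.r_[n,1]
    R=np.array(p['R']);c=-R.T@np.array(p['t']);d=R.T@d
    return c+d*(z-c[2])/d[2]
def params(c):
    p=dict(eyes.camera_params(c)); p['fish']=(c=='wrist'); return p
def boxpts(name,x,y,yaw,z0=0,n=6):
    out=[]
    c,s=np.cos(yaw),np.sin(yaw)
    for wx,wy,a,b in DIM[name]:
        t=np.linspace(-1,1,n)
        e=np.r_[[(-1,v) for v in t],[(1,v) for v in t],[(v,1) for v in t],[(v,-1) for v in t]]*[wx/2e3,wy/2e3]
        q=np.c_[e[:,0]*c-e[:,1]*s+x,e[:,0]*s+e[:,1]*c+y]
        out.append(np.r_[np.c_[q,np.full(len(q),z0+a/1e3)],np.c_[q,np.full(len(q),z0+b/1e3)]])
    return out
def sil(name,q,p,z0,S=4):
    m=np.zeros((384*S,512*S),np.uint8)
    for b in boxpts(name,*q,z0):
        h=cv2.convexHull(np.round(((proj(b,p)+.5)*S-.5)*16).astype(np.int32))
        cv2.fillConvexPoly(m,h,1,shift=4)
    return cv2.resize(m.astype(np.float32),(512,384),interpolation=cv2.INTER_AREA)
def fit(name,region,p,q0,z0=0,S=4):
    r=region.astype(np.float32)
    def cost(v):
        q=(v[0]/100,v[1]/100,v[2]/10); m=sil(name,q,p,z0,S)
        return 1-np.minimum(m,r).sum()/np.maximum(m,r).sum()
    v0=np.array([q0[0]*100,q0[1]*100,q0[2]*10])
    s=minimize(cost,v0,method='Nelder-Mead',options=dict(initial_simplex=np.r_[[v0],v0+np.diag([1.5,1.5,1.5])],xatol=.01,fatol=1e-4,maxiter=200))
    return np.array([s.x[0]/100,s.x[1]/100,s.x[2]/10]),s.fun
def move(tcp,yaw=None):
    """yaw: direction (rad) of tool y axis in world; prints dp,dr"""
    s=sensors.sense();R=np.array(s['tool_rot']);d=R.T@(np.array(tcp)-s['tcp_pos'])/.3
    r=np.zeros(3)
    if yaw is not None:
        y=np.array([np.cos(yaw),np.sin(yaw),0]); 
        if y@R[:,1]<0:y=-y
        z=np.array([0,0,-1.]);T=np.c_[np.cross(y,z),y,z]
        r=Rn.from_matrix(R.T@T).as_rotvec()/.5
    print('dp',np.round(d,4).tolist(),'dr',np.round(r,4).tolist())
    return d,r
E
python3 - <<'E'
from h import *
for c in ['top','scene']:
    eyes.read_camera(c);p=params(c);print(c,np.round(-np.array(p['R']).T@p['t'],3))
    for n in ['carrier_base','deep_case','medium_case','shallow_case','stapler']:
        ds=finder.trace(n,c)
        if n=='deep_case' and c=='top': ds=[d for d in ds if 150<d['box'][0]<160]
        d=ds[0];b=d['box'];z0=.019 if n=='stapler' else 0
        x=ray([(b[0]+b[2])/2,(b[1]+b[3])/2],p,.03)
        y0={'stapler':-.6,'deep_case':.2,'shallow_case':.2}.get(n,-.07)
        q,f=fit(n,d['region'],p,(x[0],x[1],y0),z0);print(n,np.round(q[:2],3),round(np.degrees(q[2]),1),round(f,2))
p=params('wrist');print(np.round(-np.array(p['R']).T@p['t'],3))
p=params('top')
f=lambda u,v:np.round(ray([90+u/2.5,130+v/2.5],p,0)[:2],3)
for nm,u,v in [('edge',340,310),('edge2',540,192),('tape',275,241),('padR',300,285),('bottle',580,158),('spot',337,245),('blue',740,290),('spoutend',627,157)]:print(nm,f(u,v))
E
```

```text
top [0.328 0.101 1.713]
carrier_base [0.525 0.066] -5.7 0.36
deep_case [0.509 0.432] 17.2 0.04
medium_case [ 0.455 -0.308] -4.4 0.06
shallow_case [0.544 0.283] 13.0 0.08
stapler [0.533 0.064] -117.7 0.15
scene [-0.404 -0.46   1.026]
carrier_base [0.525 0.061] -8.8 0.4
deep_case [0.504 0.412] 40.9 0.34
medium_case [ 0.455 -0.314] -1.8 0.1
shallow_case [0.544 0.275] 12.4 0.09
stapler [0.531 0.056] 61.1 0.1
[0.089 0.673 0.386]
edge [0.304 0.23 ]
edge2 [ 0.496 -0.094]
tape [0.414 0.337]
padR [0.343 0.295]
bottle [ 0.553 -0.161]
spot [0.408 0.236]
blue [ 0.339 -0.416]
spoutend [ 0.555 -0.238]
```

View pics/wrist0.png

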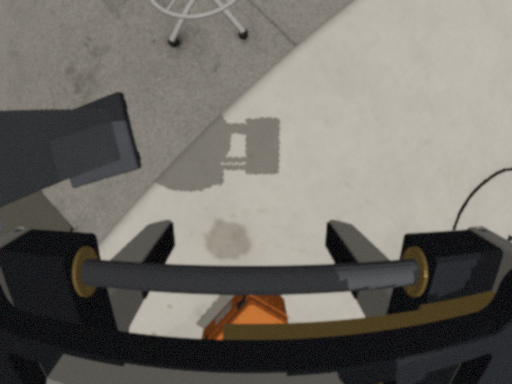

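The wrist view looks along tool +x and the fingers cover the rows below about 220, so I'll keep targets about 60 mm to tool +x of the TCP. Moving over the stapler.

Request:
arm_command --steps '[{"dp": [-0.93,-0.85,0.03]},{"dp": [-0.93,-0.85,0.03]},{"dp": [-0.93,-0.85,0.03]},{"dp": [-0.93,-0.85,0.03]},{"dp": [-0.93,-0.85,0.03]},{"dp": [-0.93,-0.85,0.03]},{"dp": [-0.93,-0.85,0.03]}]' --jaw 1

```text
$.steps[0]: bad value
```

Request:
arm_command --steps '[{"dp": [-0.93,-0.85,0.03],"dr": [0,0,0.56]},{"dp": [-0.93,-0.85,0.03],"dr": [0,0,0.56]},{"dp": [-0.93,-0.85,0.03],"dr": [0,0,0.56]},{"dp": [-0.93,-0.85,0.03],"dr": [0,0,0.56]},{"dp": [-0.93,-0.85,0.03],"dr": [0,0,0.56]},{"dp": [-0.93,-0.85,0.03],"dr": [0,0,0.56]},{"dp": [-0.93,-0.85,0.03],"dr": [0,0,0.56]},{"dp": [-0.93,-0.85,0.03],"dr": [0,0,0.56]}]'

```text
t: 2.75
tcp_pos: [0.3681, 0.3448, 0.2098]
tool_rot: [[-0.871, 0.491, 0.0], [0.491, 0.871, 0.0], [0.0, 0.0, -1.0]]
wrist_force: [-1.0, -0.3, -0.3]
finger_gap: 0.0927
grip_force: 0.0
```

```bash
cat >> h.py <<'E'
def look(names,png=None):
    """names: {name:(x,y,yaw,z0)}"""
    s=sensors.sense();print('t',round(s['t'],2),np.round(s['tcp_pos'],4),'F',np.round(s['wrist_force'],1))
    p=params('wrist');im=eyes.read_camera('wrist')[:,:,::-1].copy();out={}
    ov=cv2.resize(im,(768,576))
    for n,(x,y,yaw,z0) in names.items():
        # choose the detection nearest to the expected place
        u=proj(np.array([[x,y,z0+.02]]),p)[0]
        ds=finder.trace(n,'wrist')
        if not ds: print(n,'none');continue
        d=min(ds,key=lambda d:np.hypot((d['box'][0]+d['box'][2])/2-u[0],(d['box'][1]+d['box'][3])/2-u[1]))
        q,f=fit(n,d['region'],p,(x,y,yaw),z0);out[n]=q
        print(n,round(d['conf'],2),[int(v) for v in d['box']],'q',np.round(q[:2],4).tolist(),'yaw',round(np.degrees(q[2]),2),'cost',round(f,3))
        for b in boxpts(n,*q,z0): cv2.polylines(ov,[np.int32(cv2.convexHull(np.float32((proj(b,p)+.5)*1.5-.5)))],1,(0,255,0),1)
    if png: cv2.imwrite('pics/'+png,ov)
    return out,p
E
python3 - <<'E'
from h import *
look({'stapler':(.532,.06,np.radians(61),.019),'carrier_base':(.525,.065,np.radians(-7),0)},'w1.png')
E
```

```text
t 2.75 [0.3681 0.3448 0.2098] F [-1.  -0.3 -0.3]
stapler 0.58 [130, 310, 158, 334] q [0.5154, 0.0418] yaw 30.89 cost 0.706
carrier_base 0.83 [152, 310, 202, 340] q [0.5649, 0.0726] yaw 40.02 cost 0.706
```

View pics/w1.png

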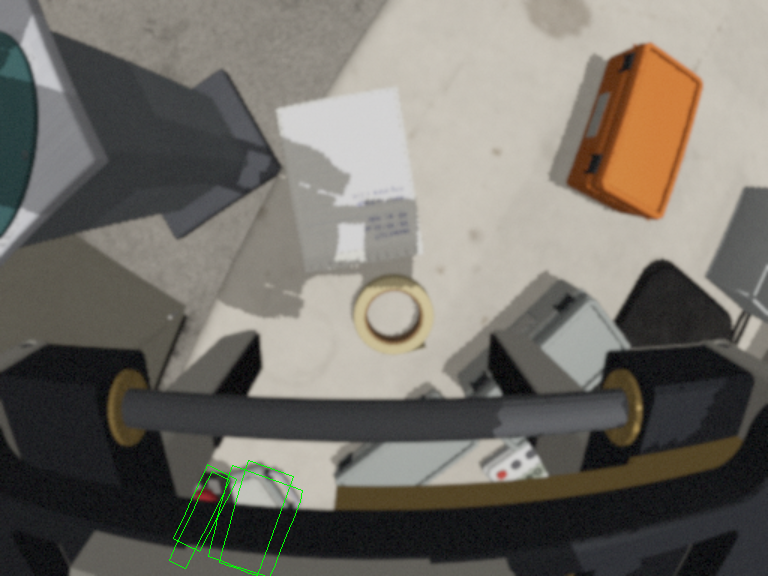

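The first call was refused because each row needs a `dr`. This view shows the deep case's latches on its robot side, near (565,300) and (480,385). Continuing to the stapler.

Request:
arm_command --steps '[{"dp": [-0.6,-0.3,0.02],"dr": [0,0,0]},{"dp": [-0.6,-0.3,0.02],"dr": [0,0,0]},{"dp": [-0.6,-0.3,0.02],"dr": [0,0,0]}]'

```text
t: 3.28
tcp_pos: [0.4736, 0.1891, 0.2041]
tool_rot: [[-0.873, 0.487, 0.0], [0.487, 0.873, 0.0], [-0.0, 0.0, -1.0]]
wrist_force: [1.5, 0.5, -0.1]
finger_gap: 0.0927
grip_force: 0.0
```

Request:
arm_command --steps '[{"dp": [-0.58,-0.27,0.02],"dr": [0,0,0]},{"dp": [-0.58,-0.27,0.02],"dr": [0,0,0]},{"dp": [-0.58,-0.27,0.02],"dr": [0,0,0]},{"dp": [-0.58,-0.27,0.02],"dr": [0,0,0]},{"dp": [-0.58,-0.27,0.02],"dr": [0,0,0]}]'

```text
t: 3.9
tcp_pos: [0.5851, 0.0346, 0.1977]
tool_rot: [[-0.872, 0.489, -0.001], [0.489, 0.872, 0.0], [0.001, -0.0, -1.0]]
wrist_force: [-0.0, 0.2, 0.7]
finger_gap: 0.093
grip_force: 0.0
```

Run:
```python
from h import *
o,p=look({'stapler':(.532,.06,np.radians(61),.019),'carrier_base':(.525,.065,np.radians(-7),0)},'w2.png')
q=o['stapler'];move((q[0],q[1],.03),q[2])
```

```text
t 3.9 [0.5851 0.0346 0.1977] F [-0.   0.2  0.7]
stapler 0.85 [231, 66, 262, 187] q [0.5343, 0.0593] yaw 60.54 cost 0.088
carrier_base 0.74 [173, 69, 321, 174] q [0.5252, 0.0628] yaw -6.25 cost 0.332
dp [0.1861, -0.0123, 0.5609] dr [0.0006, 0.0003, 0.0088]
```

View pics/w2.png

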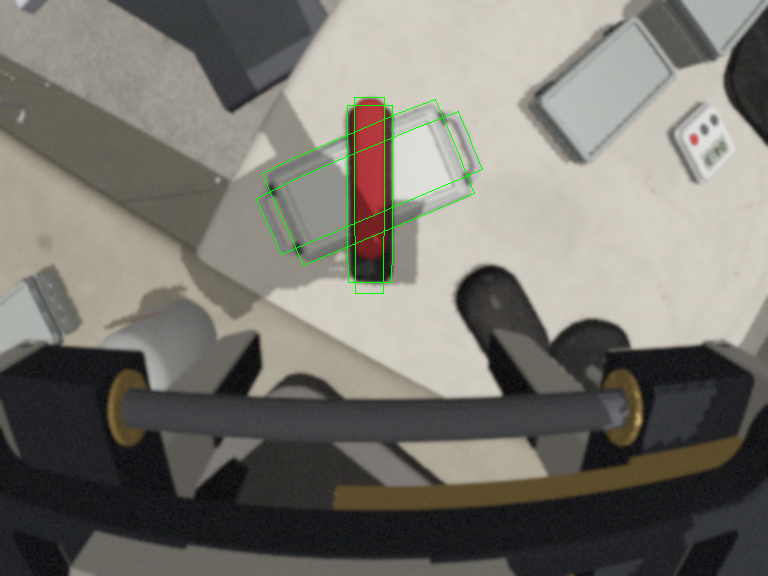

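The overlay puts the stapler (image centre about (370,190)) within a couple of mm. Descending to grip.

Request:
arm_command --steps '[{"dp": [0.186,-0.012,0.2],"dr": [0,0,0.01]},{"dp": [0.186,-0.012,0.38],"dr": [0,0,0.01]},{"dp": [0.186,-0.012,0.5],"dr": [0,0,0.01]},{"dp": [0.186,-0.012,0.56],"dr": [0,0,0.01]},{"dp": [0.186,-0.012,0.56],"dr": [0,0,0.01]}]'

```text
t: 4.68
tcp_pos: [0.5347, 0.0584, 0.0302]
tool_rot: [[-0.87, 0.493, -0.001], [0.493, 0.87, -0.0], [0.0, -0.0, -1.0]]
wrist_force: [0.2, -0.2, 0.7]
finger_gap: 0.0931
grip_force: 0.0
```

Request:
arm_command --steps '[{"dp": [0,0,0],"dr": [0,0,0]},{"dp": [0,0,0],"dr": [0,0,0]},{"dp": [0,0,0],"dr": [0,0,0]},{"dp": [0,0,0],"dr": [0,0,0]}]' --jaw -1

```text
t: 5.18
tcp_pos: [0.5349, 0.0578, 0.0304]
tool_rot: [[-0.869, 0.494, 0.0], [0.494, 0.869, 0.0], [-0.0, 0.0, -1.0]]
wrist_force: [-0.6, -0.2, -0.3]
finger_gap: 0.0578
grip_force: 0.0
```

Request:
arm_command --steps '[{"dp": [0,0,0],"dr": [0,0,0]},{"dp": [0,0,0],"dr": [0,0,0]},{"dp": [0,0,0],"dr": [0,0,0]},{"dp": [0,0,0],"dr": [0,0,0]},{"dp": [0,0,0],"dr": [0,0,0]},{"dp": [0,0,0],"dr": [0,0,0]},{"dp": [0,0,-0.05],"dr": [0,0,0]}]'

```text
t: 6.05
tcp_pos: [0.534, 0.0578, 0.0445]
tool_rot: [[-0.869, 0.494, -0.002], [0.494, 0.869, -0.0], [0.002, -0.001, -1.0]]
wrist_force: [0.3, 0.3, -2.1]
finger_gap: 0.0193
grip_force: 30.0
```

Request:
arm_command --steps '[{"dp": [0,0,-0.15],"dr": [0,0,0]},{"dp": [0.16,0.06,-0.25],"dr": [0,0,0.3]},{"dp": [0.35,0.14,-0.25],"dr": [0,0,0.6]},{"dp": [0.53,0.21,-0.2],"dr": [0,0,0.9]},{"dp": [0.643,0.255,-0.1],"dr": [0,0,0.98]},{"dp": [0.643,0.255,0.03],"dr": [0,0,0.98]},{"dp": [0.643,0.255,0.09],"dr": [0,0,0.98]},{"dp": [0.643,0.255,0.09],"dr": [0,0,0.98]}]'

```text
t: 7.05
tcp_pos: [0.4047, 0.2193, 0.0179]
tool_rot: [[-0.534, 0.845, -0.001], [0.845, 0.534, -0.001], [0.0, -0.002, -1.0]]
wrist_force: [-0.4, 0.4, -0.6]
finger_gap: 0.0198
grip_force: 30.0
```

Request:
arm_command --steps '[{"dp": [0,0,0.012],"dr": [0,0,0]},{"dp": [0,0,0.021],"dr": [0,0,0]},{"dp": [0,0,0.021],"dr": [0,0,0]}]'

```text
t: 7.42
tcp_pos: [0.4051, 0.2196, 0.0121]
tool_rot: [[-0.534, 0.845, 0.0], [0.845, 0.534, 0.0], [-0.0, 0.0, -1.0]]
wrist_force: [0.9, 0.8, -1.4]
finger_gap: 0.0196
grip_force: 30.0
```

```bash
python3 -c "
from h import *
s=sensors.sense();print(s['tcp_pos'],s['wrist_force'],s['grip_force'])"
```

```text
[0.40512507 0.21963665 0.01213603] [ 0.9190724   0.77866101 -1.43259373] 29.983310401439667
```

Request:
arm_command --steps '[{"dp": [0,0,0.005],"dr": [0,0,0]},{"dp": [0,0,0.005],"dr": [0,0,0]}]'

```text
t: 7.68
tcp_pos: [0.4053, 0.2198, 0.0111]
tool_rot: [[-0.535, 0.845, 0.001], [0.845, 0.535, 0.0], [-0.0, 0.001, -1.0]]
wrist_force: [-1.0, -0.9, 5.4]
finger_gap: 0.0201
grip_force: 30.0
```

Request:
arm_command --steps '[{"dp": [0,0,0],"dr": [0,0,0]},{"dp": [0,0,0],"dr": [0,0,0]},{"dp": [0,0,0],"dr": [0,0,0]},{"dp": [0,0,0],"dr": [0,0,0]},{"dp": [0,0,-0.1],"dr": [0,0,0]},{"dp": [0,0,-0.3],"dr": [0,0,0]},{"dp": [0,0,-0.5],"dr": [0,0,0]},{"dp": [0,0,-0.62],"dr": [0,0,0]}]' --jaw 1

```text
t: 8.68
tcp_pos: [0.4052, 0.2199, 0.1995]
tool_rot: [[-0.535, 0.845, 0.003], [0.845, 0.535, 0.001], [-0.0, 0.003, -1.0]]
wrist_force: [0.3, -0.1, -1.5]
finger_gap: 0.0919
grip_force: 0.0
```

Run:
```python
from h import *
move((.585,.055,.19),np.radians(83))
d=np.radians(17);move((.509+.055*np.cos(d),.432+.055*np.sin(d),.20),d+np.pi/2)
d=np.radians(17);move((.509+.055*np.cos(d),.432+.055*np.sin(d),.20),d)
```

```text
dp [-0.7849, 0.2127, 0.0325] dr [0.0053, 0.0033, -1.7691]
dp [0.3641, 0.8474, 0.0007] dr [0.0047, 0.0045, -2.6068]
dp [0.3641, 0.8474, 0.0007] dr [0.006, -0.0001, 0.5348]
```

Request:
arm_command --steps '[{"dp": [-0.82,-0.04,0.03],"dr": [0,0,0.98]},{"dp": [-0.82,-0.04,0.03],"dr": [0,0,0.98]},{"dp": [-0.82,-0.04,0.03],"dr": [0,0,0.98]},{"dp": [-0.82,-0.04,0.03],"dr": [0,0,0.98]},{"dp": [-0.82,-0.04,0.03],"dr": [0,0,0.98]},{"dp": [-0.82,-0.04,0.03],"dr": [0,0,0.98]},{"dp": [-0.82,-0.04,0.03],"dr": [0,0,0.98]}]'

```text
t: 9.55
tcp_pos: [0.5259, 0.0064, 0.1874]
tool_rot: [[-0.075, 0.997, 0.0], [0.997, 0.075, 0.0], [0.0, 0.0, -1.0]]
wrist_force: [-0.1, 0.3, -0.3]
finger_gap: 0.0926
grip_force: 0.0
```

Run:
```python
from h import *
o,p=look({'carrier_base':(.525,.063,np.radians(-7),0),'stapler':(.405,.22,np.radians(31),0)},'w3.png')
d=np.radians(17);move((.509+.06*np.sin(d),.432-.06*np.cos(d),.20),d)
```

```text
t 9.55 [0.5259 0.0064 0.1874] F [-0.1  0.3 -0.3]
carrier_base 0.74 [211, 55, 299, 209] q [0.525, 0.0631] yaw -6.42 cost 0.094
stapler 0.58 [149, 0, 201, 45] q [0.4028, 0.2234] yaw 32.56 cost 0.039
dp [1.2242, 0.0944, -0.0415] dr [0.0011, 0.0002, -0.4425]
```

View pics/w3.png

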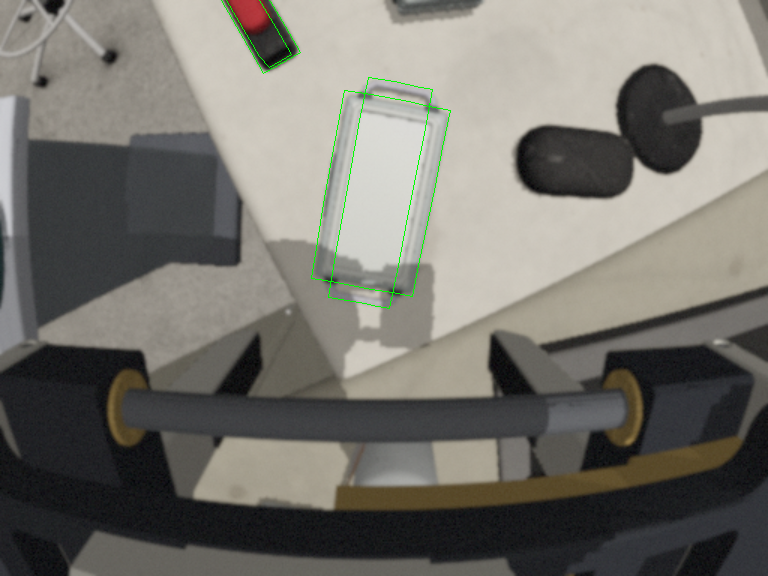

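The bare base overlay is good (centre about (380,190), yaw −6.4°), and the stapler stands at the upper left. Next is the deep case.

Request:
arm_command --steps '[{"dp": [0.6,0.04,-0.05],"dr": [0,0,-0.2]},{"dp": [0.6,0.04,-0.05],"dr": [0,0,-0.2]},{"dp": [0.6,0.04,-0.05],"dr": [0,0,-0.2]},{"dp": [0.6,0.04,-0.05],"dr": [0,0,-0.2]}]'

```text
t: 10.2
tcp_pos: [0.5242, 0.1893, 0.2026]
tool_rot: [[-0.178, 0.984, 0.0], [0.984, 0.178, 0.001], [0.001, 0.0, -1.0]]
wrist_force: [0.6, -0.3, -0.5]
finger_gap: 0.093
grip_force: 0.0
```

Request:
arm_command --steps '[{"dp": [0.6,0.11,0.01],"dr": [0,0,-0.24]},{"dp": [0.6,0.11,0.01],"dr": [0,0,-0.24]},{"dp": [0.6,0.11,0.01],"dr": [0,0,-0.24]},{"dp": [0.6,0.11,0.01],"dr": [0,0,-0.24]},{"dp": [0.6,0.11,0.01],"dr": [0,0,-0.24]}]'

```text
t: 10.82
tcp_pos: [0.5262, 0.3681, 0.1991]
tool_rot: [[-0.29, 0.957, -0.0], [0.957, 0.29, -0.001], [-0.0, -0.0, -1.0]]
wrist_force: [0.9, -0.7, 0.6]
finger_gap: 0.0929
grip_force: 0.0
```

Run:
```python
from h import *
o,p=look({'deep_case':(.509,.432,np.radians(17),0),'shallow_case':(.544,.28,np.radians(13),0)},'w4.png')
q=o['deep_case'];move((q[0],q[1],.03),q[2])
```

```text
t 10.82 [0.5262 0.3681 0.1991] F [ 0.9 -0.7  0.6]
deep_case 0.81 [214, 57, 289, 190] q [0.5102, 0.4288] yaw 15.44 cost 0.046
shallow_case 0.91 [216, 195, 275, 297] q [0.5434, 0.2786] yaw 13.44 cost 0.33
dp [0.2114, 0.0065, 0.5654] dr [0.001, 0.0, 0.0462]
```

View pics/w4.png

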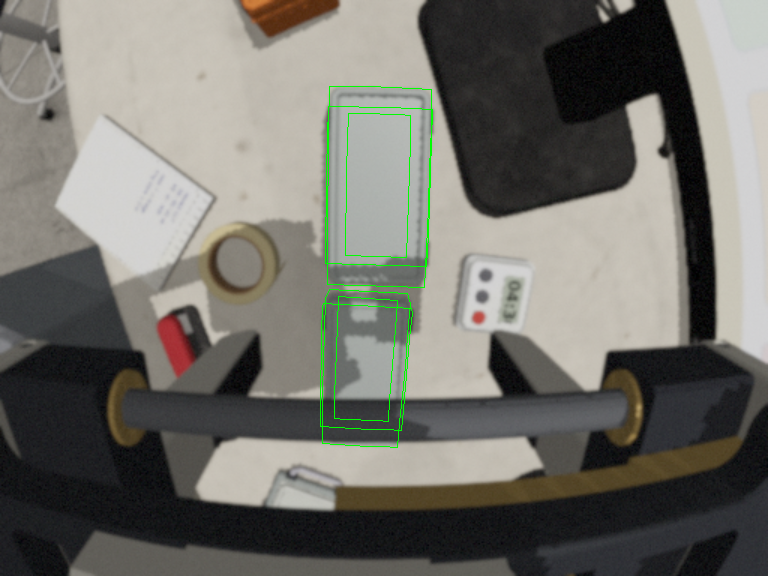

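The deep case overlay fits (centre about (380,185)). Now checking how far away the screen edge at the right is, by matching two views.

Run:
```python
from h import *
p=params('wrist');t=params('top')
for z in [.05,.1,.15,.2,.25,.3]:
    for uv in [(670,100),(690,250)]:
        X=ray(np.array(uv)/1.5,p,z);u=(proj(X[None],t)[0]-[90,130])*2.5;print(z,np.round(X,3),np.round(u))
```

```text
0.05 [0.716 0.579 0.05 ] [126.  51.]
0.05 [0.781 0.468 0.05 ] [196.  12.]
0.1 [0.683 0.556 0.1  ] [131.  65.]
0.1 [0.738 0.462 0.1  ] [192.  31.]
0.15 [0.65  0.533 0.15 ] [136.  79.]
0.15 [0.695 0.457 0.15 ] [187.  50.]
0.2 [0.617 0.51  0.2  ] [142.  94.]
0.2 [0.651 0.451 0.2  ] [183.  72.]
0.25 [0.584 0.487 0.25 ] [148. 111.]
0.25 [0.608 0.446 0.25 ] [177.  94.]
0.3 [0.551 0.464 0.3  ] [154. 128.]
0.3 [0.564 0.44  0.3  ] [172. 119.]
```

Screen margin is about 45 mm, so it's clear. Descending on the deep case.

Request:
arm_command --steps '[{"dp": [0.21,0.006,0.1],"dr": [0,0,0.04]},{"dp": [0.21,0.006,0.28],"dr": [0,0,0.04]},{"dp": [0.21,0.006,0.42],"dr": [0,0,0.04]},{"dp": [0.21,0.006,0.53],"dr": [0,0,0.04]},{"dp": [0.21,0.006,0.565],"dr": [0,0,0.04]}]'

```text
t: 11.6
tcp_pos: [0.5093, 0.4281, 0.028]
tool_rot: [[-0.27, 0.963, -0.002], [0.963, 0.27, -0.002], [-0.001, -0.002, -1.0]]
wrist_force: [1.0, -0.0, 0.1]
finger_gap: 0.093
grip_force: 0.0
```

Request:
arm_command --steps '[{"dp": [0,0,0],"dr": [0,0,0]},{"dp": [0,0,0],"dr": [0,0,0]},{"dp": [0,0,0],"dr": [0,0,0]},{"dp": [0,0,0],"dr": [0,0,0]},{"dp": [0,0,0],"dr": [0,0,0]}]' --jaw -1

```text
t: 12.22
tcp_pos: [0.5101, 0.4298, 0.0311]
tool_rot: [[-0.271, 0.963, 0.001], [0.963, 0.271, 0.001], [0.0, 0.001, -1.0]]
wrist_force: [-1.2, -2.3, 7.8]
finger_gap: 0.0658
grip_force: 30.0
```

Request:
arm_command --steps '[{"dp": [0,0,-0.1],"dr": [0,0,0]},{"dp": [0,0,-0.28],"dr": [0,0,0]},{"dp": [-0.12,-0.03,-0.35],"dr": [0,0,0.1]},{"dp": [-0.3,-0.07,-0.35],"dr": [0,0,0.3]},{"dp": [-0.45,-0.11,-0.35],"dr": [0,0,0.4]},{"dp": [-0.6,-0.14,-0.35],"dr": [0,0,0.5]},{"dp": [-0.6,-0.14,-0.35],"dr": [0,0,0.5]}]'

```text
t: 13.1
tcp_pos: [0.518, 0.2425, 0.1348]
tool_rot: [[-0.021, 1.0, -0.0], [1.0, 0.021, -0.001], [-0.001, -0.0, -1.0]]
wrist_force: [-0.2, 0.5, -4.9]
finger_gap: 0.0656
grip_force: 30.0
```

Run:
```python
from h import *
move((.525,.0631,.12),np.radians(-6.4))
s=sensors.sense();print(s['wrist_force'],s['finger_gap'])
```

```text
dp [-0.5982, 0.0111, 0.0495] dr [-0.0, 0.0011, 0.2647]
[-0.18609362  0.53980279 -4.94844609] 0.0656465090783498
```

```bash
cat >> h.py <<'E'
def inhand(name,h):
    """h: TCP height over the case underside; along-length offset (mm, tool +x) and yaw from the far edge"""
    s=sensors.sense();p=params('wrist');R=np.array(s['tool_rot']);im=eyes.read_camera('wrist')
    cv2.imwrite('pics/hand_%s_%.2f.png'%(name,s['t']),im[:,:,::-1])
    yaw=np.arctan2(R[1,1],R[0,1]);ds=finder.trace(name,'wrist')
    if not ds: print('none');return
    for d in ds[:2]: print(round(d['conf'],2),[int(v) for v in d['box']])
    g=d=ds[0]['region'];cols=np.arange(225,276,5)
    top=lambda m:np.array([np.argmax(m[:,c]>.5) for c in cols])
    print('seen',top(g))
    for o in range(-4,5,2):
        X=s['tcp_pos']+R[:,0]*o/1e3
        m=sil(name,(X[0],X[1],yaw),p,X[2]-h);print(o,top(m))
E
python3 - <<'E'
from h import *
inhand('deep_case',.0311)
E
```

```text
0.82 [172, 124, 329, 324]
seen [124 124 124 123 124 124 124 123 125 125 125]
-4 [129 129 129 129 129 129 129 129 129 129 129]
-2 [126 126 126 126 126 126 126 126 126 126 126]
0 [123 123 123 123 123 123 123 123 123 123 123]
2 [120 120 120 120 120 120 120 120 120 120 120]
4 [116 115 115 115 115 115 115 115 115 115 115]
```

Request:
arm_command --steps '[{"dp": [-0.3,0.006,0.03],"dr": [0,0,0.13]},{"dp": [-0.5,0.01,0.05],"dr": [0,0,0.26]},{"dp": [-0.598,0.011,0.05],"dr": [0,0,0.265]},{"dp": [-0.598,0.011,0.12],"dr": [0,0,0.265]},{"dp": [-0.598,0.011,0.19],"dr": [0,0,0.265]},{"dp": [-0.598,0.011,0.19],"dr": [0,0,0.265]}]'

```text
t: 13.95
tcp_pos: [0.5244, 0.0669, 0.0754]
tool_rot: [[0.106, 0.994, -0.004], [0.994, -0.106, -0.0], [-0.0, -0.004, -1.0]]
wrist_force: [0.0, -0.2, -4.6]
finger_gap: 0.066
grip_force: 30.0
```

Run:
```python
from h import *
move((.525,.0637,.0475),np.radians(-6.4));s=sensors.sense();print(s['tcp_pos'])
```

```text
dp [-0.0104, 0.0034, 0.0929] dr [-0.0076, 0.001, 0.0101]
[0.52442523 0.0669049  0.07538263]
```

Request:
arm_command --steps '[{"dp": [0.002,0,0.03],"dr": [0,0,0]},{"dp": [0.002,0,0.06],"dr": [0,0,0]},{"dp": [0.002,0,0.06],"dr": [0,0,0]}]'

```text
t: 14.32
tcp_pos: [0.5253, 0.0665, 0.0591]
tool_rot: [[0.108, 0.994, -0.001], [0.994, -0.108, -0.0], [-0.0, -0.001, -1.0]]
wrist_force: [0.1, -0.2, -5.6]
finger_gap: 0.0659
grip_force: 30.0
```

Run:
```python
from h import *
move((.525,.0637,.0455),np.radians(-6.4));s=sensors.sense();print(s['tcp_pos'],s['wrist_force'])
```

```text
dp [-0.0093, 0.0001, 0.0452] dr [-0.002, 0.0004, 0.0073]
[0.52527359 0.06648861 0.05906122] [ 0.11760998 -0.16931557 -5.57453308]
```

Request:
arm_command --steps '[{"dp": [-0.0093,0,0.01],"dr": [-0.002,0,0.007]},{"dp": [-0.0093,0,0.022],"dr": [-0.002,0,0.007]},{"dp": [-0.0093,0,0.032],"dr": [-0.002,0,0.007]},{"dp": [-0.0093,0,0.042],"dr": [-0.002,0,0.007]},{"dp": [-0.0093,0,0.046],"dr": [-0.002,0,0.007]},{"dp": [-0.0093,0,0.046],"dr": [-0.002,0,0.007]}]'

```text
t: 15.08
tcp_pos: [0.5253, 0.0635, 0.0459]
tool_rot: [[0.112, 0.994, 0.001], [0.994, -0.112, -0.0], [-0.0, 0.001, -1.0]]
wrist_force: [-0.3, -0.6, -5.9]
finger_gap: 0.0657
grip_force: 30.0
```

It's inside the rim with no contact force. Settling it down.

Request:
arm_command --steps '[{"dp": [0,0,0.004],"dr": [0,0,0]},{"dp": [0,0,0.006],"dr": [0,0,0]},{"dp": [0,0,0.006],"dr": [0,0,0]}]'

```text
t: 15.45
tcp_pos: [0.5255, 0.0635, 0.0451]
tool_rot: [[0.112, 0.994, 0.001], [0.994, -0.112, -0.0], [0.0, 0.001, -1.0]]
wrist_force: [-5.6, -0.6, 5.8]
finger_gap: 0.0659
grip_force: 30.0
```

Request:
arm_command --steps '[{"dp": [0,0,0],"dr": [0,0,0]},{"dp": [0,0,0],"dr": [0,0,0]},{"dp": [0,0,0],"dr": [0,0,0]},{"dp": [0,0,-0.15],"dr": [0,0,0]},{"dp": [0,0,-0.35],"dr": [0,0,0]},{"dp": [0,0,-0.52],"dr": [0,0,0]}]' --jaw 1

```text
t: 16.2
tcp_pos: [0.5251, 0.0635, 0.2024]
tool_rot: [[0.112, 0.994, 0.002], [0.994, -0.112, -0.0], [0.0, 0.002, -1.0]]
wrist_force: [0.9, -0.3, -0.8]
finger_gap: 0.0931
grip_force: 0.0
```

Run:
```python
from h import *
p=params('scene');t=params('top')
for nm,uv in [('fl',(480,165)),('fr',(690,215))]: print(nm,np.round(ray([140+uv[0]/2.963,170+uv[1]/2.963],p,0.),3))
for z in (.0,.1,.4): print(z,np.round(ray([90+525/2.5,130+105/2.5],t,z),3),np.round(ray([90+690/2.5,130+60/2.5],t,z),3))
for n in ['wash_bottle']:
    for c in ('top','scene'):
        eyes.read_camera(c);d=finder.trace(n,c);print(c,[(round(e['conf'],2),e['box']) for e in d[:1]])
        b=d[0]['box'];print(np.round(ray([(b[0]+b[2])/2,b[3]],params(c),0),3))
move((.4,-.37,.21),np.radians(-3))
d=finder.trace('deep_case','top');b=[e for e in d if abs(e['box'][0]-250)<25]
q,f=fit('deep_case',b[0]['region'],t,(.525,.063,-.11),.014) if b else (0,0);print('deep',q,f)
```

```text
fl [ 0.694 -0.043  0.   ]
fr [ 0.752 -0.327  0.   ]
0.0 [ 0.641 -0.071  0.   ] [ 0.718 -0.347  0.   ]
0.1 [ 0.622 -0.061  0.1  ] [ 0.696 -0.321  0.1  ]
0.4 [ 0.568 -0.031  0.4  ] [ 0.627 -0.242  0.4  ]
top [(0.85, [310.8, 180.3, 339.5, 201.4])]
[ 0.519 -0.173  0.   ]
scene [(0.85, [299.9, 219.4, 328.4, 264.6])]
[ 0.52  -0.174  0.   ]
dp [-1.4827, -0.2539, -0.0321] dr [0.005, -0.0004, -0.1193]
deep 0 0
```

Request:
arm_command --steps '[{"dp": [-0.1,-0.1,-0.11],"dr": [0,0,0]},{"dp": [-0.3,-0.2,-0.11],"dr": [0,0,0]},{"dp": [-0.5,-0.2,-0.11],"dr": [0,0,0]},{"dp": [-0.74,-0.2,-0.11],"dr": [0,0,0]}]'

```text
t: 16.95
tcp_pos: [0.4408, -0.1408, 0.2317]
tool_rot: [[0.111, 0.994, -0.0], [0.994, -0.111, 0.0], [0.0, -0.0, -1.0]]
wrist_force: [0.9, -0.0, 0.5]
finger_gap: 0.0931
grip_force: 0.0
```

Request:
arm_command --steps '[{"dp": [-0.7,0.13,0.05],"dr": [0,0,-0.12]},{"dp": [-0.7,0.13,0.05],"dr": [0,0,-0.12]},{"dp": [-0.7,0.13,0.05],"dr": [0,0,-0.12]},{"dp": [-0.72,0.13,0.11],"dr": [0,0,-0.12]},{"dp": [-0.72,0.13,0.11],"dr": [0,0,-0.12]},{"dp": [-0.72,0.13,0.11],"dr": [0,0,-0.12]}]'

```text
t: 17.7
tcp_pos: [0.4564, -0.3577, 0.1993]
tool_rot: [[0.052, 0.999, -0.0], [0.999, -0.052, 0.001], [0.001, -0.0, -1.0]]
wrist_force: [0.3, -0.1, 0.0]
finger_gap: 0.093
grip_force: 0.0
```

Run:
```python
from h import *
o,p=look({'medium_case':(.455,-.308,np.radians(-4),0)},'w5.png')
q=o['medium_case'];move((q[0],q[1],.012),q[2])
```

```text
t 17.7 [ 0.4564 -0.3577  0.1993] F [ 0.3 -0.1  0. ]
medium_case 0.7 [210, 76, 283, 196] q [0.4559, -0.3108] yaw -5.43 cost 0.042
dp [0.1554, -0.0118, 0.6282] dr [0.0028, 0.0004, 0.0874]
```

View pics/w5.png

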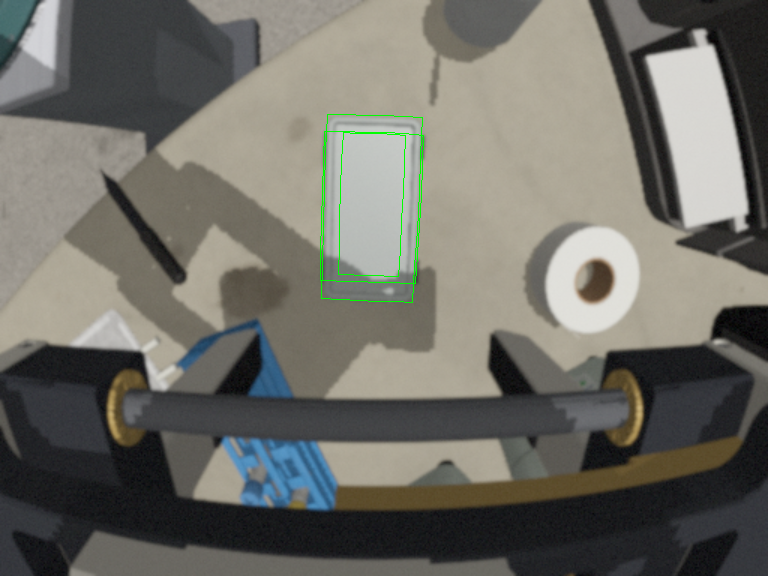

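Run:
```python
import cv2,numpy as np
a=cv2.imread('pics/scene0.png');w=cv2.imread('pics/w1.png')
f=lambda im,x,y,s,k:cv2.resize(im[y:y+s*3//4,x:x+s],(k,k*3//4),interpolation=cv2.INTER_CUBIC)
c=np.vstack([np.hstack([f(a,318,262,56,400),f(a,198,200,40,400)]),np.hstack([f(a,163,190,44,400),f(w,440,250,200,400)])])
cv2.imwrite('pics/comp.png',c)
```

```text
(no output)
```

View pics/comp.png

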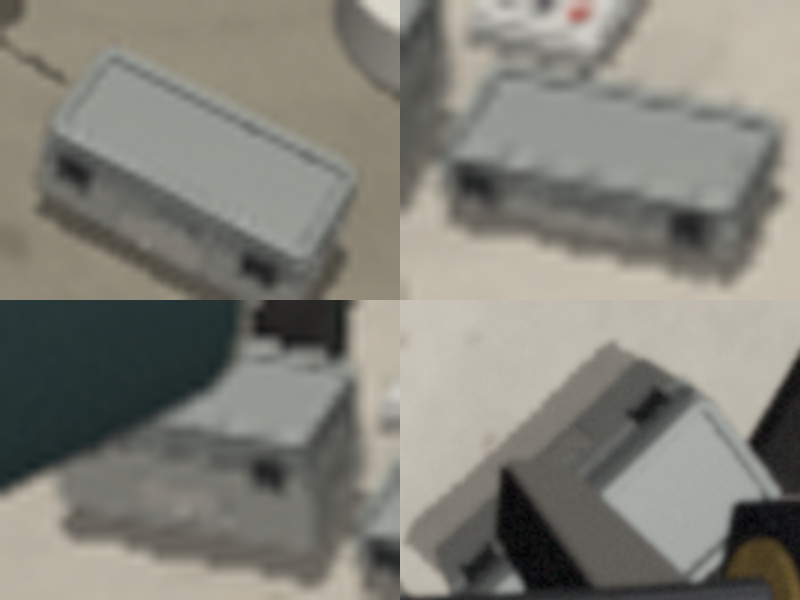

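Request:
arm_command --steps '[{"dp": [0.155,-0.012,0.15],"dr": [0,0,0.07]},{"dp": [0.155,-0.012,0.33],"dr": [0,0,0.07]},{"dp": [0.155,-0.012,0.48],"dr": [0,0,0.07]},{"dp": [0.155,-0.012,0.58],"dr": [0,0,0.07]},{"dp": [0.155,-0.012,0.625],"dr": [0,0,0.07]},{"dp": [0.155,-0.012,0.625],"dr": [0,0,0.07]}]'

```text
t: 18.55
tcp_pos: [0.4558, -0.3114, 0.0129]
tool_rot: [[0.086, 0.996, 0.001], [0.996, -0.086, -0.0], [0.0, 0.001, -1.0]]
wrist_force: [1.0, -0.1, 1.4]
finger_gap: 0.0931
grip_force: 0.0
```

Request:
arm_command --steps '[{"dp": [0,0,0],"dr": [0,0,0]},{"dp": [0,0,0],"dr": [0,0,0]},{"dp": [0,0,0],"dr": [0,0,0]},{"dp": [0,0,0],"dr": [0,0,0]},{"dp": [0,0,0],"dr": [0,0,0]}]' --jaw -1

```text
t: 19.18
tcp_pos: [0.4559, -0.312, 0.0133]
tool_rot: [[0.087, 0.996, 0.002], [0.996, -0.087, -0.001], [-0.0, 0.002, -1.0]]
wrist_force: [-1.4, 1.0, 6.4]
finger_gap: 0.066
grip_force: 30.0
```

All three cases have their dark latches on the robot-facing side, so no half turn is needed. Lifting the medium case.

Request:
arm_command --steps '[{"dp": [0,0,-0.08],"dr": [0,0,0]},{"dp": [0,0,-0.25],"dr": [0,0,0]},{"dp": [0,0,-0.45],"dr": [0,0,0]},{"dp": [0,0,-0.65],"dr": [0,0,0]},{"dp": [0,0,-0.8],"dr": [0,0,0]},{"dp": [0.1,-0.05,-0.8],"dr": [0,0,0]},{"dp": [0.3,-0.05,-0.8],"dr": [0,0,0]},{"dp": [0.5,-0.05,-0.8],"dr": [0,0,0]},{"dp": [0.6,0,-0.8],"dr": [0,0,0]},{"dp": [0.6,0,-0.8],"dr": [0,0,0]}]'

```text
t: 20.42
tcp_pos: [0.4714, -0.1306, 0.2521]
tool_rot: [[0.084, 0.996, 0.0], [0.996, -0.084, 0.0], [0.0, 0.0, -1.0]]
wrist_force: [-0.4, 0.3, -4.9]
finger_gap: 0.0654
grip_force: 30.0
```

Run:
```python
from h import *
s=sensors.sense();print(s['t'],s['wrist_force'])
inhand('medium_case',.0133)
move((.5255,.063,.13),np.radians(-6.43))
```

```text
20.425 [-0.39622581  0.30977025 -4.86904971]
0.7 [170, 118, 326, 324]
seen [120 121 121 120 121 121 121 120 121 121 121]
-4 [130 130 130 130 130 130 130 130 130 130 130]
-2 [127 127 127 127 127 127 127 127 127 127 127]
0 [123 123 123 123 123 123 123 123 123 123 123]
2 [120 120 120 120 120 120 120 120 120 120 120]
4 [115 115 115 115 115 115 115 115 115 115 115]
dp [0.6644, 0.1256, 0.407] dr [-0.0001, 0.0001, 0.052]
```

Request:
arm_command --steps '[{"dp": [0.2,0,0],"dr": [0,0,0.05]},{"dp": [0.4,0.05,0.1],"dr": [0,0,0.05]},{"dp": [0.6,0.12,0.2],"dr": [0,0,0.05]},{"dp": [0.659,0.126,0.33],"dr": [0,0,0.05]},{"dp": [0.659,0.126,0.41],"dr": [0,0,0.05]},{"dp": [0.659,0.126,0.41],"dr": [0,0,0.05]},{"dp": [0.659,0.126,0.41],"dr": [0,0,0.05]}]'

```text
t: 21.4
tcp_pos: [0.5264, 0.0604, 0.131]
tool_rot: [[0.113, 0.994, 0.002], [0.994, -0.113, -0.0], [0.0, 0.002, -1.0]]
wrist_force: [0.1, -1.0, -3.8]
finger_gap: 0.0656
grip_force: 30.0
```

Run:
```python
from h import *
move((.5253,.0614,.1085),np.radians(-6.43));s=sensors.sense();print(s['tcp_pos'],s['wrist_force'])
```

```text
dp [0.0029, -0.0043, 0.0748] dr [0.0044, -0.0002, -0.0021]
[0.52642547 0.06039142 0.13095018] [ 0.10588078 -1.00608631 -3.82939106]
```

Request:
arm_command --steps '[{"dp": [0.003,-0.003,0.03],"dr": [0,0,0]},{"dp": [0.003,-0.003,0.06],"dr": [0,0,0]},{"dp": [0.003,-0.003,0.075],"dr": [0,0,0]},{"dp": [0.003,-0.003,0.075],"dr": [0,0,0]},{"dp": [0.003,-0.003,0.075],"dr": [0,0,0]}]'

```text
t: 22.02
tcp_pos: [0.5253, 0.0623, 0.1074]
tool_rot: [[0.112, 0.994, 0.001], [0.994, -0.112, -0.0], [0.0, 0.001, -1.0]]
wrist_force: [-0.8, 0.4, -5.0]
finger_gap: 0.0658
grip_force: 30.0
```

Run:
```python
from h import *
move((.5253,.0614,.0985),np.radians(-6.43));s=sensors.sense();print(s['tcp_pos'],s['wrist_force'])
```

```text
dp [-0.0029, 0.0003, 0.0296] dr [0.0025, -0.0, 0.0006]
[0.52530148 0.06226774 0.10737919] [-0.79098369  0.41670626 -4.99113929]
```

Request:
arm_command --steps '[{"dp": [-0.003,0,0.008],"dr": [0,0,0]},{"dp": [-0.003,0,0.016],"dr": [0,0,0]},{"dp": [-0.003,0,0.023],"dr": [0,0,0]},{"dp": [-0.003,0,0.029],"dr": [0,0,0]},{"dp": [-0.003,0,0.029],"dr": [0,0,0]}]'

```text
t: 22.65
tcp_pos: [0.525, 0.0613, 0.0983]
tool_rot: [[0.112, 0.994, 0.001], [0.994, -0.112, -0.0], [-0.0, 0.001, -1.0]]
wrist_force: [-0.7, -0.2, -4.8]
finger_gap: 0.0655
grip_force: 30.0
```

Also inside the rim, with no contact. Settling.

Request:
arm_command --steps '[{"dp": [0,0,0.004],"dr": [0,0,0]},{"dp": [0,0,0.007],"dr": [0,0,0]},{"dp": [0,0,0.007],"dr": [0,0,0]}]'

```text
t: 23.02
tcp_pos: [0.5252, 0.0614, 0.0973]
tool_rot: [[0.112, 0.994, 0.001], [0.994, -0.112, -0.0], [0.0, 0.001, -1.0]]
wrist_force: [-4.3, -0.1, 5.7]
finger_gap: 0.0657
grip_force: 30.0
```

Request:
arm_command --steps '[{"dp": [0,0,0],"dr": [0,0,0]},{"dp": [0,0,0],"dr": [0,0,0]},{"dp": [0,0,0],"dr": [0,0,0]},{"dp": [0,0,-0.15],"dr": [0,0,0]},{"dp": [0.1,0,-0.33],"dr": [0,0,-0.2]},{"dp": [0.28,0.02,-0.35],"dr": [0,0,-0.4]},{"dp": [0.45,0.04,-0.35],"dr": [0,0,-0.6]},{"dp": [0.56,0.04,-0.35],"dr": [0,0,-0.68]},{"dp": [0.56,0.04,-0.35],"dr": [0,0,-0.68]},{"dp": [0.56,0.04,-0.35],"dr": [0,0,-0.68]}]' --jaw 1

```text
t: 24.28
tcp_pos: [0.5556, 0.2266, 0.2012]
tool_rot: [[-0.226, 0.974, 0.001], [0.974, 0.226, -0.0], [-0.001, 0.001, -1.0]]
wrist_force: [1.1, -0.7, 0.8]
finger_gap: 0.0928
grip_force: 0.0
```

Run:
```python
from h import *
o,p=look({'shallow_case':(.544,.28,np.radians(13),0)},'w6.png')
q=o['shallow_case'];move((q[0],q[1],.006),q[2])
```

```text
t 24.27 [0.5556 0.2266 0.2012] F [ 1.1 -0.7  0.8]
shallow_case 0.55 [220, 73, 283, 188] q [0.5445, 0.2794] yaw 14.23 cost 0.043
dp [0.1818, 0.0027, 0.6515] dr [0.0022, 0.001, -0.0431]
```

Run:
```python
from h import *
s=sensors.sense();p=params('wrist');eyes.read_camera('wrist')
R=np.array(s['tool_rot']);c=np.array([.5445,.2794,0])
for n in ('bench_timer','tape_roll','mouse'):
  for d in finder.trace(n,'wrist')[:2]:
    g=np.argwhere(d['region'])[::7];X=np.array([ray(v[::-1],p,.01) for v in g])-c
    T=X@R; print(n,round(d['conf'],2),'tool x',np.round([T[:,0].min(),T[:,0].max()],3),'y',np.round([T[:,1].min(),T[:,1].max()],3))
```

```text
bench_timer 0.69 tool x [0.037 0.103] y [0.073 0.138]
tape_roll 0.77 tool x [0.05  0.119] y [-0.148 -0.075]
tape_roll 0.22 tool x [-0.315 -0.227] y [-0.15  -0.021]
mouse 0.85 tool x [-0.24  -0.165] y [0.051 0.142]
```

Request:
arm_command --steps '[{"dp": [0.18,0.003,0.15],"dr": [0,0,-0.04]},{"dp": [0.18,0.003,0.33],"dr": [0,0,-0.04]},{"dp": [0.18,0.003,0.5],"dr": [0,0,-0.04]},{"dp": [0.18,0.003,0.6],"dr": [0,0,-0.04]},{"dp": [0.18,0.003,0.645],"dr": [0,0,-0.04]},{"dp": [0.18,0.003,0.645],"dr": [0,0,-0.04]},{"dp": [0.18,0.003,0.645],"dr": [0,0,-0.04]}]'

```text
t: 25.45
tcp_pos: [0.5453, 0.28, 0.0095]
tool_rot: [[-0.245, 0.969, 0.003], [0.969, 0.245, 0.001], [-0.0, 0.003, -1.0]]
wrist_force: [0.8, 0.0, 0.6]
finger_gap: 0.093
grip_force: 0.0
```

Request:
arm_command --steps '[{"dp": [0,0,0],"dr": [0,0,0]},{"dp": [0,0,0],"dr": [0,0,0]},{"dp": [0,0,0],"dr": [0,0,0]},{"dp": [0,0,0],"dr": [0,0,0]},{"dp": [0,0,0],"dr": [0,0,0]}]' --jaw -1

```text
t: 26.08
tcp_pos: [0.5446, 0.2798, 0.0081]
tool_rot: [[-0.245, 0.969, 0.001], [0.969, 0.245, -0.0], [-0.0, 0.001, -1.0]]
wrist_force: [-0.2, -0.6, 2.6]
finger_gap: 0.0658
grip_force: 30.0
```

Request:
arm_command --steps '[{"dp": [0,0,-0.1],"dr": [0,0,0]},{"dp": [0,0,-0.28],"dr": [0,0,0]},{"dp": [0,0,-0.46],"dr": [0,0,0]},{"dp": [-0.05,-0.02,-0.62],"dr": [0,0,0.15]},{"dp": [-0.2,-0.07,-0.64],"dr": [0,0,0.35]},{"dp": [-0.38,-0.14,-0.64],"dr": [0,0,0.55]},{"dp": [-0.55,-0.2,-0.64],"dr": [0,0,0.72]},{"dp": [-0.685,-0.24,-0.64],"dr": [0,0,0.72]},{"dp": [-0.685,-0.24,-0.64],"dr": [0,0,0.72]},{"dp": [-0.685,-0.24,-0.64],"dr": [0,0,0.72]}]'

```text
t: 27.32
tcp_pos: [0.525, 0.0631, 0.1997]
tool_rot: [[0.112, 0.994, 0.001], [0.994, -0.112, 0.0], [0.0, 0.001, -1.0]]
wrist_force: [-0.2, -0.6, -1.4]
finger_gap: 0.0657
grip_force: 30.0
```

Run:
```python
from h import *
inhand('shallow_case',.0081)
s=sensors.sense();print(s['tcp_pos'],s['wrist_force'])
move((.5254,.0629,.152),np.radians(-6.43))
```

```text
0.86 [178, 122, 322, 324]
0.44 [220, 105, 284, 123]
seen [125 124 124 124 125 125 125 124 125 125 125]
-4 [131 130 130 130 130 130 130 130 130 130 130]
-2 [127 127 127 127 127 127 127 127 127 127 127]
0 [123 123 123 123 123 123 123 123 123 123 123]
2 [120 120 120 120 120 120 120 120 120 120 120]
4 [116 116 116 116 116 116 116 116 116 116 116]
[0.52501517 0.06373883 0.19961441] [-0.98326542 -0.457345   -1.70954433]
dp [-0.0027, 0.0015, 0.1587] dr [0.0011, -0.0002, 0.0025]
```

Request:
arm_command --steps '[{"dp": [0,0.0015,0.06],"dr": [0,0,0]},{"dp": [0,0.0015,0.12],"dr": [0,0,0]},{"dp": [0,0.0015,0.16],"dr": [0,0,0]},{"dp": [0,0.0015,0.16],"dr": [0,0,0]},{"dp": [0,0.0015,0.16],"dr": [0,0,0]}]'

```text
t: 28.05
tcp_pos: [0.5257, 0.0629, 0.1523]
tool_rot: [[0.112, 0.994, 0.001], [0.994, -0.112, -0.0], [0.0, 0.001, -1.0]]
wrist_force: [0.4, -0.5, -1.5]
finger_gap: 0.0659
grip_force: 30.0
```

Run:
```python
from h import *
move((.5254,.0637,.1433),np.radians(-6.43));s=sensors.sense();print(s['tcp_pos'],s['wrist_force'])
```

```text
dp [0.0027, -0.0013, 0.0299] dr [0.003, -0.0002, 0.0004]
[0.52569507 0.06285114 0.15228039] [ 0.43620469 -0.47271476 -1.48036461]
```

Request:
arm_command --steps '[{"dp": [0.0027,-0.001,0.008],"dr": [0,0,0]},{"dp": [0.0027,-0.001,0.016],"dr": [0,0,0]},{"dp": [0.0027,-0.001,0.023],"dr": [0,0,0]},{"dp": [0.0027,-0.001,0.03],"dr": [0,0,0]},{"dp": [0.0027,-0.001,0.03],"dr": [0,0,0]}]'

```text
t: 28.68
tcp_pos: [0.5252, 0.0637, 0.1427]
tool_rot: [[0.112, 0.994, 0.001], [0.994, -0.112, -0.0], [-0.0, 0.001, -1.0]]
wrist_force: [-0.3, 0.3, -3.3]
finger_gap: 0.066
grip_force: 30.0
```

Request:
arm_command --steps '[{"dp": [0,0,0.004],"dr": [0,0,0]},{"dp": [0,0,0.006],"dr": [0,0,0]},{"dp": [0,0,0.006],"dr": [0,0,0]}]'

```text
t: 29.05
tcp_pos: [0.5254, 0.0637, 0.1421]
tool_rot: [[0.112, 0.994, 0.002], [0.994, -0.112, -0.0], [0.0, 0.002, -1.0]]
wrist_force: [-5.9, -0.5, 7.8]
finger_gap: 0.0659
grip_force: 30.0
```

Seated at the expected height of 0.1421. Releasing and backing off for a check.

Request:
arm_command --steps '[{"dp": [0,0,0],"dr": [0,0,0]},{"dp": [0,0,0],"dr": [0,0,0]},{"dp": [0,0,0],"dr": [0,0,0]},{"dp": [0,0,-0.1],"dr": [0,0,0]},{"dp": [0,0,-0.28],"dr": [0,0,0]},{"dp": [0.1,-0.1,-0.4],"dr": [0,0,0]},{"dp": [0.25,-0.25,-0.4],"dr": [0,0,0]},{"dp": [0.4,-0.4,-0.4],"dr": [0,0,0]},{"dp": [0.5,-0.5,-0.4],"dr": [0,0,0]},{"dp": [0.5,-0.5,-0.4],"dr": [0,0,0]}]' --jaw 1

```text
t: 30.3
tcp_pos: [0.3914, 0.2312, 0.2612]
tool_rot: [[0.108, 0.994, 0.002], [0.994, -0.108, 0.001], [0.001, 0.001, -1.0]]
wrist_force: [1.4, -0.5, 0.1]
finger_gap: 0.0929
grip_force: 0.0
```

Run:
```python
from h import *
a=eyes.read_camera('scene')[:,:,::-1];b=eyes.read_camera('top')[:,:,::-1]
c=np.hstack([cv2.resize(a[190:290,200:300],(400,400),interpolation=2),cv2.resize(b[140:230,200:290],(400,400),interpolation=2)])
cv2.imwrite('pics/fin.png',c)
```

```text
(no output)
```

View pics/fin.png

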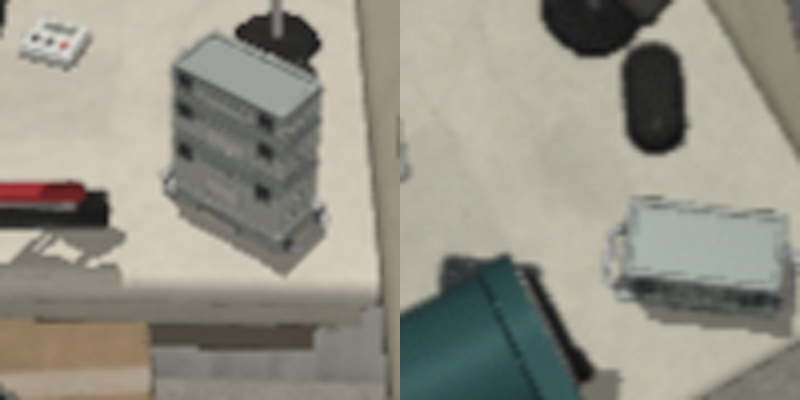

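The column (left half, about (245,150)) stands square on the base with all latches to the front, and the stapler stands on its foot at the left, about (50,205).

```bash
python3 -c "
from bench import arm
print(arm.job_done())"
```

```text
the job is handed in; nothing more can be done
None
```

The job is handed in, but no verdict came back: the stapler stands on the bare desk, and the deep, medium and shallow cases are stacked square on the base with latches to the front, after about 30 s.

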